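# Fit the flask cradle on the vortex mixer and hold the flask pressed down in it

## Task

The etchant in the stoppered round flask wants mixing: fit the ring cradle onto the mixer's square drive post, its square hole lined up with the post, until it sits fully home and square. Then lift the round flask out of the cork ring, seat it upright in the cradle's ring and push it down, without forcing it, more than half-way through the drive's spring travel, as one does to run the mixer. Finish while still holding the flask pressed down like that; keep the flask upright all the while and leave the other things on the bench where they are.

Things in the scene. Friction and masses are not known exactly. Their poses are not given: they have to be found in the camera images.
- drive_seat (a point): Centre of the flat shoulder disc (44 mm across, aluminium) of the mixer's sprung drive, on which the cradle's hub sits; 90 mm above the bench, goes down with the drive. On the disc a square steel post 16 x 16 mm stands up 23 mm, sides along this point's x and y, the top 5 mm tapering in to 10 x 10 mm. z is up.
- mixer: Vortex mixer, a heavy ivory box fixed to the bench at any yaw; origin on the bench under the drive's axis. z up, x to its rear. 132 mm wide (y), from 104 mm in front of the drive (-x: sloping control panel with a knob) to 76 mm behind it; top 72 mm above the bench. Black rubber bellows, up to 80 mm across, between its top and the drive's disc.
- drive (a joint): Downward travel of the sprung drive in m: 0 at rest, 0.010 at its lower stop. A spring holds it up: about 6 N are needed to start it down, 0.7 N more for each mm, 13 N at the stop, less the weight resting on it; the weight of cradle and flask alone does not move it. It does not turn.
- cradle_ring (a point): Centre of the grey ring on top of the loose cradle, at mid-height of the ring; where to grip it, across the outside. Ring 60 mm outer, 45 mm inner diameter, 10 mm high; its top is 50 mm and this point 45 mm above the cradle's underside. The cradle stands on the bench, about 0.15 kg. z is up, x and y run along the sides of its square hole.
- cradle_bore (a point): Centre of the cradle's square hole at its underside, 45 mm below cradle_ring; same axes. Aluminium hub 28 x 28 x 26 mm, hole 17.8 mm square right through (a quarter turn makes no difference to the fit), four thin arms from the hub's corners up to the ring. It meets drive_seat when the cradle is fully home.
- cradle_seat (a point): Point on the cradle's axis 73 mm above its underside (28 mm above cradle_ring) where the centre of the flask's ball lies when the flask rests in the ring.
- flask_neck (a point): Middle of the neck of the loose stoppered round flask (amber glass), where to grip it. Neck 22 mm in diameter, free for 40 mm; this point is 88 mm above the flask's lowest point, 20 mm below the lip (28 mm across), 42 mm below the stopper's top (26 mm across). z points up along the neck. Flask 130 mm tall, about 0.17 kg, weighted low.
- flask_ball (a point): Centre of the round flask's ball (64 mm in diameter), 56 mm below flask_neck. At the start the ball stands in a loose cork ring (80 mm outer diameter, 25 mm high) on the bench, its lowest point 16 mm above the bench.
- cup_head_center (a point): Bystander: the mixer's small grey rubber cup head, 41 mm across and 40 mm high; middle.
- conical_flask_center (a point): Bystander: amber conical flask with rubber stopper, 78 mm across the foot, 122 mm high; half-way up.
- dropper_center (a point): Bystander: amber dropper bottle, 44 mm across, 106 mm high; about half-way up.
- wash_bottle_center (a point): Bystander: white wash bottle, 62 mm across, 168 mm high with its spout; 70 mm above the bench.
- mount_center (a point): Bystander: a brown resin specimen mount, a disc 30 mm across and 18 mm high; middle.
There are look-alikes about, which are no part of the job. Leave any orange look-alike of the mixer alone. Leave any purple look-alike of the part that bears flask_neck alone.

How it is judged:
On the way:
1. the cradle sits fully home and square on the mixer's drive post (horizontal distance between cradle_bore and drive_seat below 0.0035 m and z of cradle_bore in the frame of drive_seat below 0.003 m and angle between cradle_bore's own z axis and vertical below 0.1 rad and (angle between the x axis of cradle_bore and the x axis of drive_seat, either way round below 0.17 rad or angle between the x axis of cradle_bore and the y axis of drive_seat, either way round below 0.17 rad)), for 0.2 s.
At the end, for the whole second after the job is handed in: Through the last second: cradle home on the drive (within 3.5 mm, 0.17 rad of square), flask ball within 5 mm of its seat in the ring and bearing on it with over 3 N, flask within 0.2 rad of upright, fingers still on it, drive pressed down more than 5 mm of its 10 mm (all of step 1 and distance between flask_ball and cradle_seat below 0.005 m and angle between flask_ball's own z axis and vertical below 0.2 rad and value of joint drive above 0.005 m and contact force between flask and cradle above 3 N and contact force between the fingers and flask above 2 N); the arm keeps its last pose, push and grip.
It fails at once if the flask is forced onto the cradle with more than 45 N (contact force between flask and cradle above 45 N).
It fails at once if the flask is tipped more than 0.6 rad from upright (angle between flask_ball's own z axis and vertical above 0.6 rad).
It fails at once if a bystander is shifted more than 30 mm (distance of any of cup_head_center, conical_flask_center, dropper_center, wash_bottle_center, mount_center from where it was at the start of the episode above 0.03 m).
It also fails if it takes over 56 s, if anything falls off the work surface, if the arm or the gripper's body presses on something with over 40 N, if the wrist force passes 120 N, or if a joint passes its speed limit or range.

## Robot

A 6-joint arm with a two-finger parallel gripper is mounted at the origin on the work surface. World frame = base frame: x ahead of the robot, y to its left, z up, the work surface at z = 0. Lengths are in m, angles in rad, forces in N, time in s.
With the tool pointing down it reaches from about 0.275 to 1 m from the base axis. Payload 8.4 kg.
Tool frame: the origin (TCP) lies at the very end of the fingers, on their centre line; the grasp point (between the pads) lies 19 mm behind it (env.hold_point_z is the distance from the TCP to the grasp point, in m); z points along the fingers, y is the line along which they close (so a half turn about z gives the same grasp; the last joint's range is limited). The gripper opens to 85 mm and grips with 20 to 120 N. Pads are 22 mm wide; open, the fingers measure 114 mm over their backs; the gripper's body (76 mm by 85 mm) begins 54 mm behind the grasp point. The pads swing forward as they close: fully open they stand 13 mm farther back than shut.
Start: joints at [1.206, 0.353, 1.633, -0, 1.155, -0.002], TCP at [0.222, 0.584, 0.2] pointing down, gripper open.
Joint ranges: [-2.63, 2.63], [-0.92, 2.1], [0.06, 2.66], [-1.3, 4.44], [0, 2.69], [-3.02, 3.02]. Speed limits (rad/s): [2.22, 2.22, 2.79, 3.14, 3.14, 3.14].

## Interface

Orientations are given as a unit quaternion [x, y, z, w].
In Python, from station import env, get_image, camera_model, ticket, masks_of gives the robot as it stands.
- The arm moves only by the tool step_arm, never from a script. Its argument "commands" is text: rows parted by semicolons, each of 7 numbers parted by spaces: the shift along the tool's x, y, z in cm, then the turn, a rotation vector about the tool's x, y, z in degrees, then the closure, from 0 (fully open) to 1 (shut). In form: tx ty tz wx wy wz jaw; .... A call has 1 to 20 rows; each row shifts and turns the commanded pose from where the row before left it, along the tool's axes as they then stand; what a row does not reach is not made up. A row lasts 1/12 s, in which the tool goes at most 41.7 mm and 7.16 degrees, less where a joint would pass 70% of its speed; a pose out of reach is approached as far as the arm can. A call is refused whole if a number of a shift passes 4.17 or a number of a turn 7.16, either way. A call with a gripper value outside its range is refused whole. The fingers move at their own pace and stop on an object; the grip force is fixed at half the most. Time passes only in rows, so rows that do not move let the fingers close. It gives the time, the measured TCP pose, the force, the opening and the grip force at its end, in the units of the state.
- env.state(): the state, without advancing time (a new reading comes with each control period).
- get_image(name): name is "side" or "top"; returns the picture (420x560x3 uint8, red, green, blue); there is no depth.
- camera_model(name): a dict with "mtx" (3x3 intrinsics, pixels), "camera_from_world" (4x4, takes a point from world to camera coordinates). Camera axes: x right, y down, z forward; pixel columns grow to the right and rows downward; lengths in m; the calibration is good to about 2 mm. A picture is of the moment at which its call begins. camera_model takes no time and is no camera call.
- ticket.finish_job(): hands the job in; it is judged then, once.
Trained networks look in the newest picture that a camera, given by its name, has taken for a name from the list of things; names that differ only in an ending like _2 or _b are one class to them, and where a whole thing is asked for, a point or a joint stands for the part that bears it (a point fixed in the world has none). Each returns a list of dicts, best first, with "conf" (0 to 1); they miss things now and then, are a little off and sometimes report something else, mostly with a low value. They report only what shows in the picture. A call takes as long as a camera call. They do not tell look-alikes from the thing itself.
- masks_of(target, camera): "region" (420x560 bool, what is visible of it) and "rect" ([centre column, centre row, width, height] in pixels, round what is visible of it).
The state is a dict: "time": time; "qpos": joint angles; "dq": joint speeds; "tau": joint torques, N m; "eef_pos": TCP position; "orientation": TCP orientation; "wrist_force": force on the tool from outside, world axes, zero at the start; "wrist_torque": the same for the moment, N m; "gripper_width": finger opening in m; "grip_force": force on a finger pad.
Only numpy, scipy, OpenCV 4.12 (cv2) and the standard library are available. Lean on these libraries where they do the work, as an engineer would, in place of code of your own. Each camera call takes 0.05 s, during which the arm holds its last target. There are 200 camera calls.

## Working session

There is one attempt and no reset: what is moved stays moved. The work goes in short steps, Python scripts to look and compute and a tool call to move; the robot and the scene stay as the last step left them, time stands still between calls to the robot, and variables do not carry over. Pictures are saved under pics/ and viewed, at most 10 in all, crops included, and the job is handed in when it is done.

Besides the shell and the picture viewer there is one more tool, called by a JSON object that holds its "method" and its "body". step_arm: Moves the arm, as the interface text tells. Its arguments: {"type":"object","properties":{"commands":{"type":"string"}},"required":["commands"]}

```bash
mkdir -p pics && ls && python3 - <<'E'
from station import env,get_image,camera_model,masks_of
import cv2
for n in("side","top"):
    cv2.imwrite(f"pics/{n}0.png",get_image(n)[:,:,::-1])
    m=camera_model(n);print(n,m["mtx"].round(1).tolist(),m["camera_from_world"].round(3).tolist())
    for t in("mixer","drive_seat","cradle_ring","flask_neck","cup_head_center","conical_flask_center","dropper_center","wash_bottle_center","mount_center"):
        try: print(t,[(round(float(r["conf"]),2),[round(float(v)) for v in r["rect"]]) for r in masks_of(t,n)[:4]])
        except Exception as e: print(t,e)
s=env.state();print(s["time"],s["orientation"],env.hold_point_z)
E
```

```text
pics
side [[457.9, 0.0, 271.6], [0.0, 457.9, 212.8], [0.0, 0.0, 1.0]] [[0.965, -0.263, 0.001, -0.463], [-0.144, -0.531, -0.835, 0.174], [0.221, 0.805, -0.551, 1.189], [0.0, 0.0, 0.0, 1.0]]
mixer [(0.7, [271, 237, 78, 62]), (0.61, [169, 202, 67, 51])]
drive_seat [(0.69, [276, 219, 17, 12]), (0.48, [169, 187, 16, 14])]
cradle_ring [(0.96, [313, 336, 32, 31])]
flask_neck [(0.95, [263, 177, 22, 32]), (0.58, [250, 162, 17, 33])]
cup_head_center [(0.69, [214, 221, 11, 16])]
conical_flask_center [(0.55, [343, 202, 24, 42])]
dropper_center [(0.58, [382, 281, 19, 38])]
wash_bottle_center [(0.98, [382, 242, 35, 52]), (0.57, [264, 179, 19, 35])]
mount_center [(0.44, [238, 297, 10, 14]), (0.35, [272, 237, 78, 62]), (0.29, [381, 242, 28, 53])]
top [[536.0, 0.0, 289.7], [0.0, 536.0, 216.5], [0.0, 0.0, 1.0]] [[-0.006, -1.0, 0.009, 0.037], [-0.982, 0.004, -0.187, 0.514], [0.187, -0.01, -0.982, 1.109], [0.0, 0.0, 0.0, 1.0]]
mixer [(0.98, [170, 361, 93, 105]), (0.75, [296, 230, 76, 96])]
drive_seat [(0.79, [293, 221, 25, 34]), (0.76, [164, 356, 28, 27]), (0.57, [472, 236, 31, 29])]
cradle_ring [(0.74, [471, 237, 28, 22])]
flask_neck [(0.66, [116, 214, 36, 30]), (0.58, [176, 210, 35, 30])]
cup_head_center [(0.58, [260, 120, 36, 38]), (0.53, [231, 293, 21, 19])]
conical_flask_center [(0.74, [262, 121, 34, 36]), (0.73, [415, 139, 25, 27]), (0.65, [294, 222, 26, 30])]
dropper_center [(0.72, [416, 140, 26, 27])]
wash_bottle_center [(0.79, [371, 111, 45, 45])]
mount_center [(0.69, [382, 298, 13, 16])]
1.0 [1.80402250e-01 9.83592918e-01 6.69054953e-06 1.04287957e-05] 0.0187
```

```bash
python3 - <<'E'
import cv2,numpy as np
a=cv2.imread("pics/top0.png");b=cv2.imread("pics/side0.png")
cv2.imwrite("pics/t1.png",cv2.resize(a,(800,600),interpolation=cv2.INTER_CUBIC))
cv2.imwrite("pics/s1.png",cv2.resize(b[130:370,130:450],(800,600),interpolation=cv2.INTER_CUBIC))
E
```

```text
(no output)
```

View pics/t1.png

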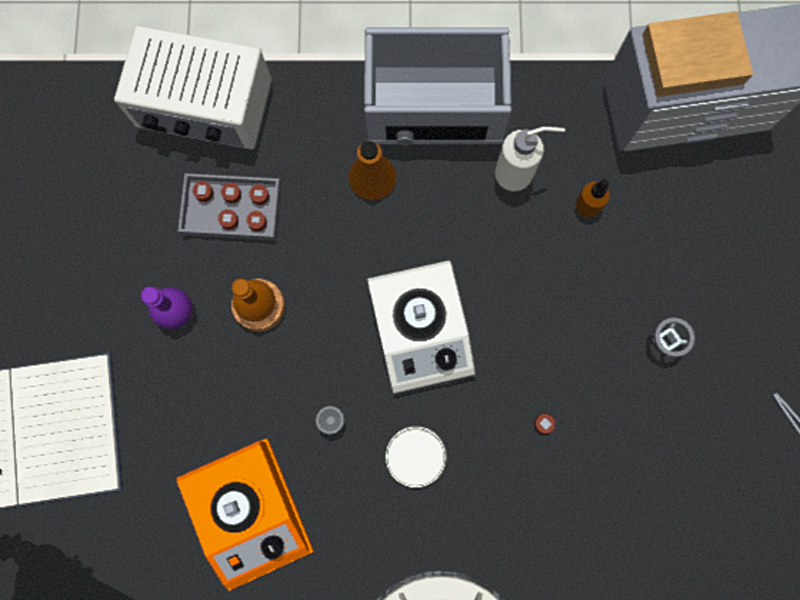

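View pics/s1.png

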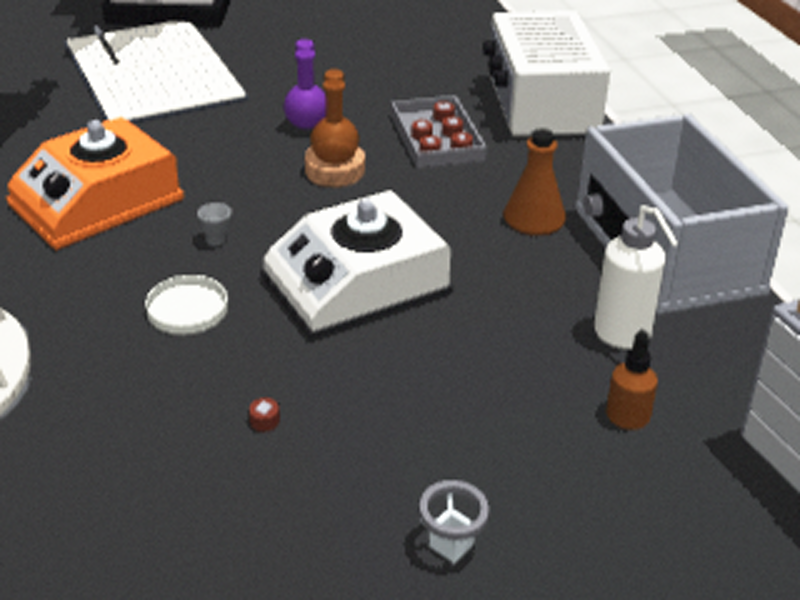

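The top view shows the ivory mixer (px 294,222), the amber flask in its cork ring (176,210) and the cradle (472,237). The orange mixer (164,356) and the purple flask (116,214) are the look-alikes. The side view agrees: mixer (276,219), flask (263,177), cradle (313,336).

```bash
cat > h.py <<'E'
import numpy as np,cv2
from station import env,get_image,camera_model,masks_of
C={n:camera_model(n) for n in("side","top")}
def proj(n,P):
    P=np.atleast_2d(P);T=C[n]["camera_from_world"];q=P@T[:3,:3].T+T[:3,3];q=q@C[n]["mtx"].T;return q[:,:2]/q[:,2:]
def onz(n,uv,z):
    T=C[n]["camera_from_world"];d=T[:3,:3].T@np.linalg.solve(C[n]["mtx"],[uv[0],uv[1],1]);o=-T[:3,:3].T@T[:3,3];return o+d*(z-o[2])/d[2]
def tri(us,ut):
    A=[]
    for n,u in(("side",us),("top",ut)):
        P=C[n]["mtx"]@C[n]["camera_from_world"][:3];A+=[u[0]*P[2]-P[0],u[1]*P[2]-P[1]]
    v=np.linalg.svd(A)[2][3];return v[:3]/v[3]
def circ(c,r,n=60):
    t=np.linspace(0,2*np.pi,n);return np.array(c)+np.c_[r*np.cos(t),r*np.sin(t),0*t]
def sq(c,h,yaw):
    k=np.array([[1,1],[-1,1],[-1,-1],[1,-1],[1,1]])*h;R=np.array([[np.cos(yaw),-np.sin(yaw)],[np.sin(yaw),np.cos(yaw)]]);k=k@R.T;return np.c_[k+np.array(c)[:2],np.full(5,c[2])]
def tile(img,n,cen,half,size,polys=()):
    x,y=int(cen[0])-half,int(cen[1])-half;s=size/(2*half)
    o=cv2.resize(img[y:y+2*half,x:x+2*half],(size,size),interpolation=cv2.INTER_CUBIC)
    for p in polys:
        q=((proj(n,p)-[x,y]+.5)*s*8).astype(np.int32);cv2.polylines(o,[q],False,(0,255,0),1,cv2.LINE_AA,3)
    return o
E
python3 - <<'E'
from h import *
im={n:cv2.imread(f"pics/{n}0.png") for n in C}
pt={"cr":((312,333),(472,236)),"mx":((276,219),(293,220)),"fl":((263,183),(180,209))}
for k,(s,t) in pt.items(): print(k,tri(s,t).round(3),onz("top",t,{"cr":.045,"mx":.09,"fl":.048}[k]).round(3))
rows=[]
for n,i in(("top",1),("side",0)):
    rows.append(np.hstack([tile(im[n],n,pt["cr"][i],25,266),tile(im[n],n,pt["mx"][i],50 if n=="top" else 45,266),tile(im[n],n,pt["fl"][i],28,266)]))
cv2.imwrite("pics/m1.png",np.vstack(rows))
E
```

```text
cr [ 0.471 -0.357  0.047] [ 0.47  -0.358  0.045]
mx [0.5   0.029 0.084] [0.499 0.029 0.09 ]
fl [0.527 0.269 0.063] [0.532 0.272 0.048]
```

View pics/m1.png

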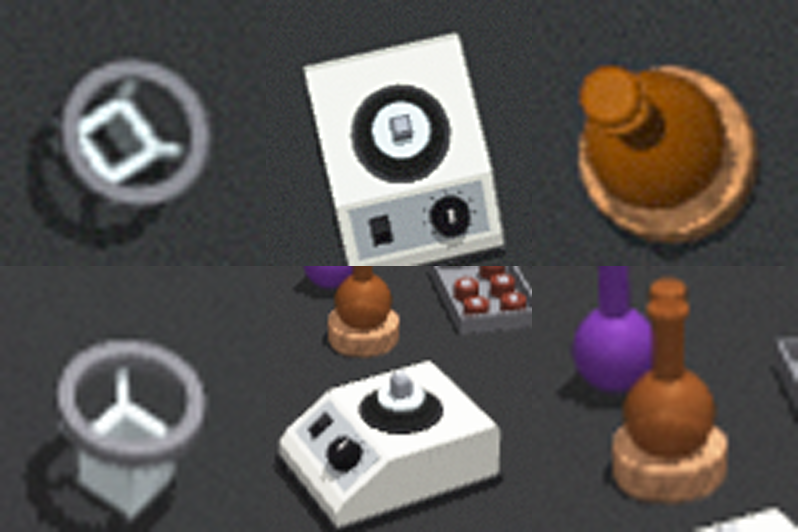

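```bash
python3 - <<'E'
from h import *
im={n:cv2.imread(f"pics/{n}0.png") for n in C}
cr=tri((311.2,333.3),(472.2,235.2));mx=tri((276.5,218.3),(293.6,218.4));fl=tri((263.4,184.3),(177.5,209.3))
print(cr.round(4),mx.round(4),fl.round(4))
print(onz("top",(472.2,235.2),.045).round(4),onz("top",(293.6,218.4),.09).round(4),onz("top",(177.5,209.3),.048).round(4))
print(onz("side",(311.2,333.3),.045).round(4),onz("side",(276.5,218.3),.09).round(4),onz("side",(263.4,184.3),.048).round(4))
f=lambda t,c,h,s:(c[0]-h+(t[0]+.5)/s-.5,c[1]-h+(t[1]+.5)/s-.5)
k=[onz("top",f(p,(472,236),25,5.32),.026) for p in((80,137),(123,98),(155,140),(115,182))]
print("hub",[ (np.arctan2(*(k[(i+1)%4]-k[i])[[1,0]])%(np.pi/2)).round(3) for i in range(4)])
k=[onz("top",f(p,(293,220),50,2.66),.072) for p in((305-266,66),(460-266,34),(346-266,205))]
d=k[0]-k[1];print("mixyaw",np.arctan2(d[1],d[0])-np.pi/2,np.linalg.norm(d))
# auto hub yaw: fit square edges of bright hub
cr[:2]=(onz("top",(472.2,235.2),.045)[:2]+onz("side",(311.2,333.3),.045)[:2])/2
mx[:2]=(onz("top",(293.6,218.4),.09)[:2]+onz("side",(276.5,218.3),.09)[:2])/2
y=.20;R=np.array([[np.cos(y),-np.sin(y)],[np.sin(y),np.cos(y)]])
box=np.array([[76,66],[76,-66],[-104,-66],[-104,66],[76,66]])/1000@R.T+mx[:2];top=np.array([[76,66],[76,-66],[-50,-66],[-50,66],[76,66]])/1000@R.T+mx[:2]
yc=np.mean([0.75])
P={"cr":[circ([*cr[:2],.05],.03),circ([*cr[:2],.05],.0225),sq([*cr[:2],.026],.014,yc),sq([*cr[:2],.026],.0089,yc)],
"mx":[circ([*mx[:2],.09],.022),sq([*mx[:2],.113],.005,y),np.c_[box,np.zeros(5)],np.c_[top,np.full(5,.072)]],
"fl":[]}
for n in C:
  o=-C[n]["camera_from_world"][:3,:3].T@C[n]["camera_from_world"][:3,3]
b=(onz("top",(177.5,209.3),.048)+onz("side",(263.4,184.3),.048))/2;b[2]=.048
for a in np.linspace(0,np.pi,5)[:4]:
  t=np.linspace(0,6.283,50);P["fl"].append(b+.032*np.c_[np.cos(t)*np.cos(a),np.cos(t)*np.sin(a),np.sin(t)])
P["fl"].append(circ(b+[0,0,.098],.013));P["fl"].append(circ([*b[:2],0.],.04))
pt={"cr":((312,333),(472,236)),"mx":((276,219),(293,220)),"fl":((263,183),(180,209))}
rows=[]
for n,i in(("top",1),("side",0)):
    rows.append(np.hstack([tile(im[n],n,pt["cr"][i],25,266,P["cr"]),tile(im[n],n,pt["mx"][i],55 if n=="top" else 45,266,P["mx"]),tile(im[n],n,pt["fl"][i],28,266,P["fl"])]))
cv2.imwrite("pics/m2.png",np.vstack(rows));print(cr,mx,b)
E
```

```text
[ 0.471  -0.3575  0.047 ] [0.5022 0.0274 0.0868] [0.5288 0.2762 0.0539]
[ 0.4721 -0.3584  0.045 ] [0.5021 0.0274 0.09  ] [0.5309 0.2773 0.048 ]
[ 0.4707 -0.3559  0.045 ] [0.5002 0.0228 0.09  ] [0.5301 0.2861 0.048 ]
hub [np.float64(0.709), np.float64(0.6), np.float64(0.775), np.float64(0.613)]
mixyaw 0.205684067857828 0.12717238583331325
[ 0.47137325 -0.35716023  0.04700354] [0.50110604 0.02507784 0.08678886] [0.53047423 0.28173143 0.048     ]
```

View pics/m2.png

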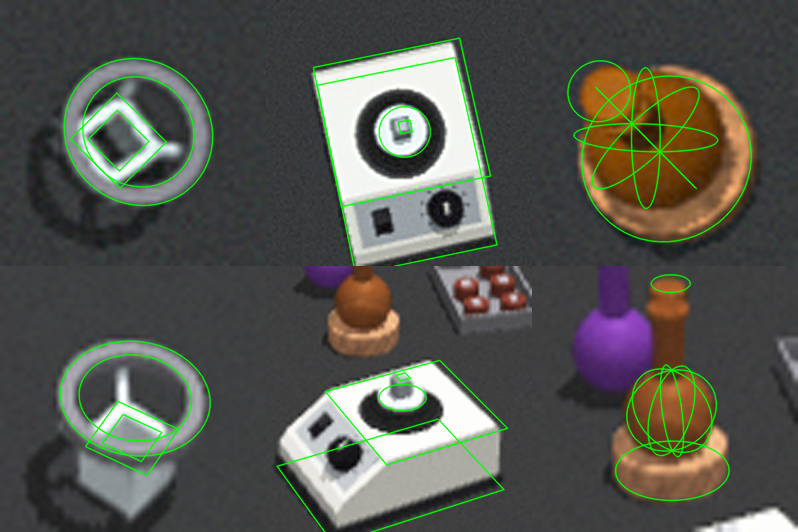

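The overlay fits well: the ring, disc and hub land within about 1 px. The cradle yaw is near 0.65 and the mixer yaw about 0.205. I'll move over the cradle now.

{"method": "step_arm", "body": {"commands": "-1.89 -2.64 0 0 0 0 0;-1.89 -2.64 0 0 0 0 0;-1.89 -2.64 0 0 0 0 0;-1.89 -2.64 0 0 0 0 0;-1.89 -2.64 0 0 0 0 0;-1.89 -2.64 0 0 0 0 0;-1.89 -2.64 0 0 0 0 0;-1.89 -2.64 0 0 0 0 0;-1.89 -2.64 0 0 0 0 0;-1.89 -2.64 0 0 0 0 0;-1.89 -2.64 0 0 0 0 0;-1.89 -2.64 0 0 0 0 0;-1.89 -2.64 0 0 0 0 0;-1.89 -2.64 0 0 0 0 0;-1.89 -2.64 0 0 0 0 0;-1.89 -2.64 0 0 0 0 0;-1.89 -2.64 0 0 0 0 0;-1.89 -2.64 0 0 0 0 0;-1.89 -2.64 0 0 0 0 0;-1.89 -2.64 0 0 0 0 0"}}

```text
time: 2.67
eef_pos: [0.3881, -0.0452, 0.2006]
orientation: [0.18, 0.984, 0.0, 0.0]
wrist_force: [0.5, 0.2, 0.0]
gripper_width: 0.0853
grip_force: 0.0
```

{"method": "step_arm", "body": {"commands": "-1.89 -2.64 0 0 0 0 0;-1.89 -2.64 0 0 0 0 0;-1.89 -2.64 0 0 0 0 0;-1.89 -2.64 0 0 0 0 0;-1.89 -2.64 0 0 0 0 0;-1.89 -2.64 0 0 0 0 0;-1.89 -2.64 0 0 0 0 0;-1.89 -2.64 0 0 0 0 0;-1.89 -2.64 1 0 0 0 0;-1.89 -2.64 1 0 0 0 0;0 0 3 0 0 0 0;0 0 3 0 0 0 0;0 0 0 0 0 0 0;0 0 0 0 0 0 0"}}

```text
time: 3.83
eef_pos: [0.4698, -0.3566, 0.1192]
orientation: [0.18, 0.984, 0.001, -0.002]
wrist_force: [0.5, -0.2, -0.2]
gripper_width: 0.0852
grip_force: 0.0
```

```bash
cat >> h.py <<'E'
from scipy.spatial.transform import Rotation as Ro
def go(tgt):
    s=env.state();R=Ro.from_quat(s["orientation"]).as_matrix();d=R.T@(np.array(tgt)-s["eef_pos"])*100
    print("tcp",s["eef_pos"].round(4),"ydir deg",np.degrees(np.arctan2(R[1,1],R[0,1])).round(2),"tool cm",d.round(2),"t",s["time"],"q6",s["qpos"][5].round(2));return d
E
python3 - <<'E'
from h import *
go([.4714,-.3575,.026])
t=get_image("top")[:,:,::-1].copy();s=get_image("side")[:,:,::-1].copy()
p=env.state()["eef_pos"]; R=Ro.from_quat(env.state()["orientation"]).as_matrix()
L=[np.array([p-.0425*R[:,1],p+.0425*R[:,1]]),circ([.4714,-.3575,.05],.03)]
cv2.imwrite("pics/g1.png",np.hstack([tile(t,"top",(472,230),45,400,L),tile(s,"side",(312,320),45,400,L)]))
E
```

```text
tcp [ 0.4698 -0.3566  0.1192] ydir deg 69.2 tool cm [-0.22 -0.04  9.32] t 3.8333 q6 -1.86
```

View pics/g1.png

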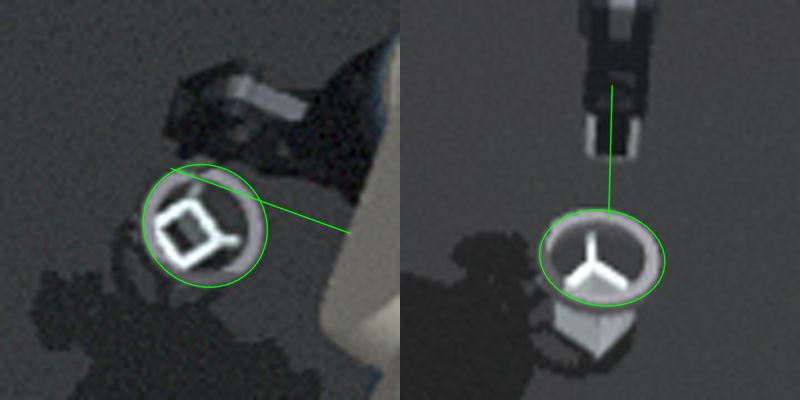

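Both views show the gripper centred over the ring: side-view fingertips at px (612,155) of the tile, ring at (602,258). I'll go down and grip.

{"method": "step_arm", "body": {"commands": "-0.2 0 2 0 0 0 0;0 0 2 0 0 0 0;0 0 2 0 0 0 0;0 0 2 0 0 0 0;0 0 1.2 0 0 0 0;0 0 0.7 0 0 0 0;0 0 0 0 0 0 0;0 0 0 0 0 0 0.3;0 0 0 0 0 0 0.6;0 0 0 0 0 0 1;0 0 0 0 0 0 1;0 0 0 0 0 0 1;0 0 0 0 0 0 1;0 0 0 0 0 0 1;0 0 0 0 0 0 1"}}

```text
time: 5.18
eef_pos: [0.4727, -0.3581, 0.0213]
orientation: [0.18, 0.984, -0.0, 0.0]
wrist_force: [-0.4, 0.1, 1.0]
gripper_width: 0.0001
grip_force: 0.0
```

```bash
python3 - <<'E'
from h import *
go([.4714,-.3575,.12])
t=get_image("top")[:,:,::-1].copy();s=get_image("side")[:,:,::-1].copy()
p=env.state()["eef_pos"]
L=[circ([*p[:2],.05],.03)]
cv2.imwrite("pics/g2.png",np.hstack([tile(t,"top",(472,230),45,400,L),tile(s,"side",(312,320),45,400,L)]))
E
```

```text
tcp [ 0.4727 -0.3581  0.0213] ydir deg 69.22 tool cm [ 0.14  0.01 -9.87] t 5.1833 q6 -1.86
```

View pics/g2.png

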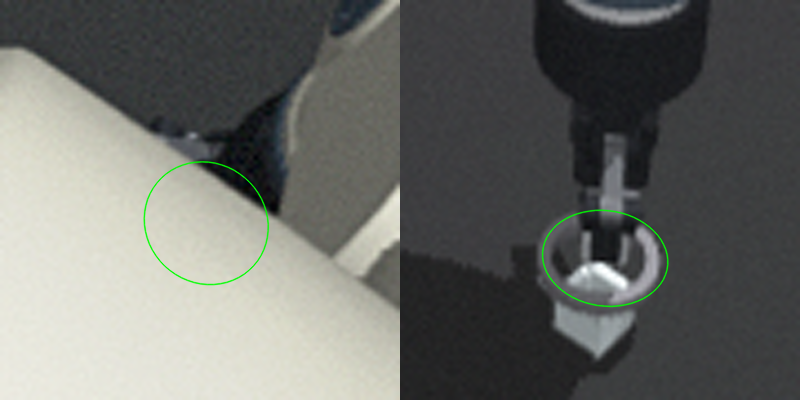

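```bash
python3 - <<'E'
from h import *
s=get_image("side")[:,:,::-1].copy();o=cv2.imread("pics/side0.png")
cv2.imwrite("pics/g3.png",np.hstack([tile(o,"side",(312,325),25,400),tile(s,"side",(312,325),25,400)]))
E
```

```text
(no output)
```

View pics/g3.png

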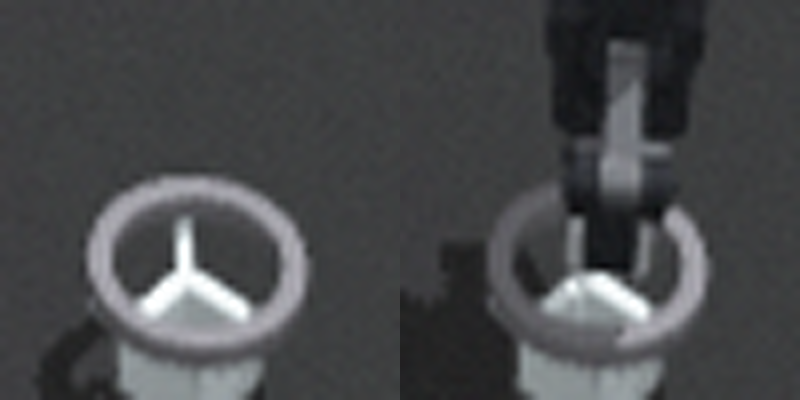

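The fingers shut to zero inside the ring, and the cradle has not moved. I'll lift clear and look at the gripper open from the side, turned a quarter.

{"method": "step_arm", "body": {"commands": "0 0 -1 0 0 0 1;0 0 -2 0 0 0 1;0 0 -2 0 0 0 1;0 0 -2.5 0 0 0 1;0 0 -2.5 0 0 0 1;0 0 0 0 0 7 0;0 0 0 0 0 7 0;0 0 0 0 0 7 0;0 0 0 0 0 7 0;0 0 0 0 0 7 0;0 0 0 0 0 7 0;0 0 0 0 0 7 0;0 0 0 0 0 7 0;0 0 0 0 0 7 0;0 0 0 0 0 7 0;0 0 0 0 0 7 0;0 0 0 0 0 7 0;0 0 0 0 0 6 0;0 0 0 0 0 0 0"}}

```text
time: 6.92
eef_pos: [0.4728, -0.3581, 0.122]
orientation: [0.824, 0.566, 0.0, 0.0]
wrist_force: [-0.2, -0.3, 1.0]
gripper_width: 0.0855
grip_force: 0.0
```

```bash
python3 - <<'E'
from h import *
go([.4714,-.3575,.02]);st=env.state();print(st["gripper_width"])
t=get_image("top")[:,:,::-1].copy();s=get_image("side")[:,:,::-1].copy()
p=st["eef_pos"]; R=Ro.from_quat(st["orientation"]).as_matrix()
L=[np.array([p-.0425*R[:,1],p+.0425*R[:,1]]),circ([.4714,-.3575,.05],.03),np.array([p,p-.05*R[:,2]])]
cv2.imwrite("pics/g4.png",np.hstack([tile(t,"top",(472,230),45,400,L),tile(s,"side",(312,310),45,400,L)]))
E
```

```text
tcp [ 0.4728 -0.3581  0.122 ] ydir deg -21.06 tool cm [ 1.00e-02 -1.50e-01  1.02e+01] t 6.9167 q6 -0.28
0.08547077669339559
```

View pics/g4.png

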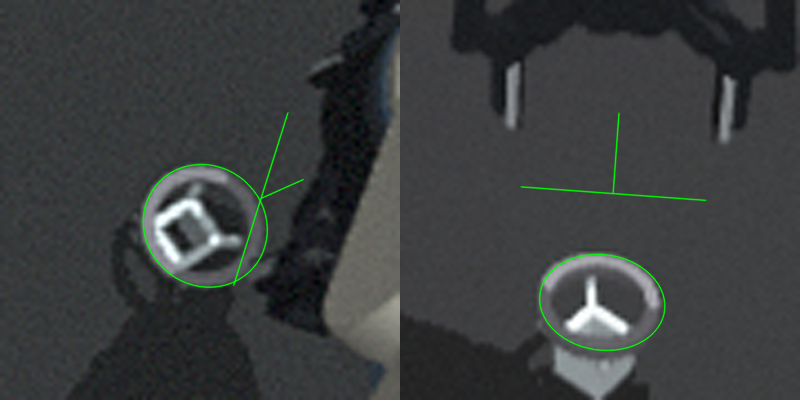

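The open fingertips (side tile px (512,129) and (722,141)) sit about 3 cm above the reported TCP, which explains the miss: the fingers closed above the ring. I'll work out the offset from the two pictures.

```bash
python3 - <<'E'
from h import *
def solve(n,uv,xy):  # z on vertical line best matching
    z=np.linspace(-.05,.25,3001);q=proj(n,np.c_[np.full(3001,xy[0]),np.full(3001,xy[1]),z]);e=np.linalg.norm(q-uv,axis=1);i=e.argmin();return z[i].round(4),e[i].round(2)
print("closed: tcp z .0213, tip z",solve("side",(313.2,334.3),(.4727,-.3581)))
f=lambda t:(312-45+(t[0]+.5)/4.444-.5,310-45+(t[1]+.5)/4.444-.5)
p=env.state()["eef_pos"];R=Ro.from_quat(env.state()["orientation"]).as_matrix()
for sgn in(-1,1):
  for t in((114,129),(322,141)):
    print("open tcp z",p[2].round(4),"side",sgn,solve("side",f(t),(p+sgn*.0445*R[:,1])[:2]))
s=get_image("side")
# tooltip masks of dark/light: body location
print(proj("side",p),proj("top",p))
E
```

```text
closed: tcp z .0213, tip z (np.float64(0.0439), np.float64(0.8))
open tcp z 0.1218 side -1 (np.float64(0.1577), np.float64(0.85))
open tcp z 0.1218 side -1 (np.float64(0.1551), np.float64(46.03))
open tcp z 0.1218 side 1 (np.float64(0.1522), np.float64(45.42))
open tcp z 0.1218 side 1 (np.float64(0.1588), np.float64(1.4))
[[314.34375475 308.0282482 ]] [[485.09894241 229.06080877]]
```

The reported TCP is about 22 mm lower than the true fingertips (about 36 mm when open), while x and y agree. I'll allow for that and grip lower.

{"method": "step_arm", "body": {"commands": "0 -0.1 2 0 0 0 0;0 0 2.5 0 0 0 0;0 0 2.5 0 0 0 0;0 0 2 0 0 0 0;0 0 1.5 0 0 0 0;0 0 1 0 0 0 0;0 0 0.6 0 0 0 0;0 0 0.5 0 0 0 0;0 0 0 0 0 0 0;0 0 0 0 0 0 0.3;0 0 0 0 0 0 0.6;0 0 0 0 0 0 1;0 0 0 0 0 0 1;0 0 0 0 0 0 1;0 0 0 0 0 0 1"}}

```text
time: 8.32
eef_pos: [0.4723, -0.3581, -0.0035]
orientation: [0.823, 0.568, 0.0, 0.001]
wrist_force: [-1.5, 1.4, 5.9]
gripper_width: 0.057
grip_force: 63.2
```

{"method": "step_arm", "body": {"commands": "0 0 -1 0 0 0 1;0 0 -2 0 0 0 1;0 0 -3 0 0 0 1;0 0 -3 0 0 0 1;0 0 -3 0 0 0 1;0 0 -2 0 0 0 1;0 0 -1 0 0 0 1;0 0 0 0 0 7 1;0 0 0 0 0 7 1;0 0 0 0 0 7 1;0 0 0 0 0 5 1;0 0 0 0 0 0 1"}}

```text
time: 9.32
eef_pos: [0.4714, -0.3574, 0.1451]
orientation: [0.93, 0.366, -0.0, -0.0]
wrist_force: [0.2, -0.3, -2.2]
gripper_width: 0.0568
grip_force: 64.6
```

```bash
python3 - <<'E'
from h import *
go([.5015,.0265,.147]); print(env.state()["gripper_width"],env.state()["wrist_force"])
E
```

```text
tcp [ 0.4714 -0.3574  0.1451] ydir deg -47.0 tool cm [ 28.38 -26.02  -0.18] t 9.3167 q6 0.17
0.05680295720142029 [ 0.22493273 -0.31119805 -2.24956373]
```

{"method": "step_arm", "body": {"commands": "1 -0.93 0 0 0 0 1;2 -1.8 0 0 0 0 1;2.1 -1.9 0 0 0 0 1;2.1 -1.9 0 0 0 0 1;2.1 -1.9 0 0 0 0 1;2.1 -1.9 0 0 0 0 1;2.1 -1.9 0 0 0 0 1;2.1 -1.9 0 0 0 0 1;2.1 -1.9 0 0 0 0 1;2.1 -1.9 0 0 0 0 1;2.1 -1.9 0 0 0 0 1;2.1 -1.9 0 0 0 0 1;2.1 -1.9 0 0 0 0 1;2 -1.9 0 0 0 0 1;1.2 -1.3 0 0 0 0 1;1.1 -1.3 0 0 0 0 1;0 0 0 0 0 0 1;0 0 0 0 0 0 1"}}

```text
time: 10.82
eef_pos: [0.5, 0.0564, 0.1452]
orientation: [0.929, 0.37, -0.0, -0.0]
wrist_force: [0.3, -0.1, -1.0]
gripper_width: 0.0568
grip_force: 64.6
```

```bash
python3 - <<'E'
from h import *
go([.5015,.0265,.147]);p=env.state()["eef_pos"]
t=get_image("top")[:,:,::-1].copy();s=get_image("side")[:,:,::-1].copy()
cv2.imwrite("pics/top_m.png",t);cv2.imwrite("pics/side_m.png",s)
y=.2057;zb=p[2]+.0035;c=p[:2];m=[.5015,.0265]
L=[circ([*c,zb+.05],.03),sq([*c,zb],.014,y),sq([*c,zb+.026],.014,y),circ([*m,.09],.022),sq([*m,.113],.005,y)]
cv2.imwrite("pics/g5.png",np.hstack([tile(t,"top",(290,205),40,400,L),tile(s,"side",(276,195),40,400,L)]))
E
```

```text
tcp [0.5    0.0564 0.1452] ydir deg -46.53 tool cm [-1.95  2.27 -0.18] t 10.8167 q6 0.92
```

View pics/g5.png

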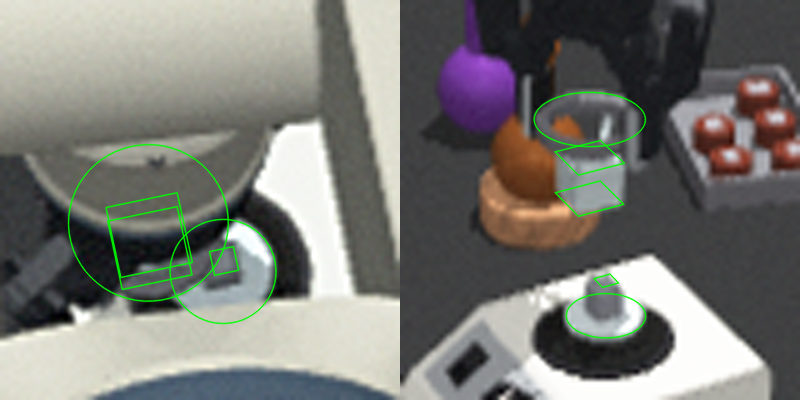

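The side view shows the cradle hanging upright where the model predicts (ring at tile px (592,120)), and the disc and post match at (605,315). I overshot y by 3 cm. I'll refine the cradle's yaw numerically from the first top picture before lowering.

```bash
python3 - <<'E'
from h import *
from scipy.optimize import differential_evolution as DE
from scipy.ndimage import map_coordinates as mc
def fit(img,n,c0,yr,z,ri,ro,rin):
    g=cv2.cvtColor(img,cv2.COLOR_BGR2GRAY).astype(float)
    a=np.linspace(-1,1,41);X,Y=np.meshgrid(a*ro*1.0,a*ro*1.0);X=X.ravel();Y=Y.ravel();m=np.maximum(abs(X),abs(Y))
    ann=m>ri;ins=m<rin
    def f(v):
        c,s=np.cos(v[2]),np.sin(v[2]);P=np.c_[v[0]+c*X-s*Y,v[1]+s*X+c*Y,np.full(X.size,z)];q=proj(n,P);val=mc(g,[q[:,1],q[:,0]],order=1);return -(val[ann].mean()-val[ins].mean())
    r=DE(f,[(c0[0]-.006,c0[0]+.006),(c0[1]-.006,c0[1]+.006),yr],seed=1);return r.x.round(4),r.fun
print("cradle",fit(cv2.imread("pics/top0.png"),"top",(.4714,-.3575),(.2,1.2),.026,.0095,.0135,.008))
# disc by circle fit in both first pictures
def disc(n,c0):
    g=cv2.cvtColor(cv2.imread(f"pics/{n}0.png"),cv2.COLOR_BGR2GRAY).astype(float)
    A=np.vstack([circ([0,0,.09],r)[:-1] for r in(.018,.02,.021)]);B=np.vstack([circ([0,0,.09],r)[:-1] for r in(.023,.024,.026)])
    def f(v):
        h=[]
        for K in(A,B):
            q=proj(n,K+[v[0],v[1],0]);h.append(mc(g,[q[:,1],q[:,0]],order=1).mean())
        return h[1]-h[0]
    r=DE(f,[(c0[0]-.01,c0[0]+.01),(c0[1]-.01,c0[1]+.01)],seed=1);return r.x.round(4),r.fun
def ring(n,c0):
    g=cv2.cvtColor(cv2.imread(f"pics/{n}0.png"),cv2.COLOR_BGR2GRAY).astype(float)
    A=np.vstack([circ([0,0,.05],r)[:-1] for r in(.024,.026,.029)]);B=np.vstack([circ([0,0,.05],r)[:-1] for r in(.031,.032)])
    def f(v):
        h=[]
        for K in(A,B):
            q=proj(n,K+[v[0],v[1],0]);h.append(mc(g,[q[:,1],q[:,0]],order=1).mean())
        return h[1]-h[0]
    r=DE(f,[(c0[0]-.01,c0[0]+.01),(c0[1]-.01,c0[1]+.01)],seed=1);return r.x.round(4),r.fun
for n in C: print(n,"disc",disc(n,(.5015,.0265)),"ring",ring(n,(.4714,-.3575)))
go([.5015,.0265,.147])
E
```

```text
cradle (array([ 0.4711, -0.3564,  0.5603]), np.float64(-144.0587392444652))
side disc (array([0.4998, 0.0244]), np.float64(-74.24427117818485)) ring (array([ 0.4703, -0.3566]), np.float64(-70.815610772488))
top disc (array([0.5021, 0.0279]), np.float64(-173.31266989611467)) ring (array([ 0.4711, -0.3567]), np.float64(-70.81155260493532))
tcp [0.5003 0.0552 0.1452] ydir deg -46.69 tool cm [-1.88  2.17 -0.18] t 10.9167 q6 0.92
```

{"method": "step_arm", "body": {"commands": "0 0 0 0 0 -5 1;-1 1 0 0 0 0 1;-1.1 1 0 0 0 0 1;0 0 1 0 0 0 1;0 0 1 0 0 0 1;0 0 0.5 0 0 0 1;0 0 0 0 0 0 1;0 0 0 0 0 0 1"}}

```text
time: 11.58
eef_pos: [0.5011, 0.0267, 0.1196]
orientation: [0.913, 0.409, -0.001, -0.0]
wrist_force: [-0.6, -0.1, -1.4]
gripper_width: 0.0572
grip_force: 64.6
```

```bash
python3 - <<'E'
from h import *
go([.5014,.0265,.0865]);p=env.state()["eef_pos"];print(env.state()["wrist_force"])
E
```

```text
tcp [0.5011 0.0267 0.1196] ydir deg -41.77 tool cm [0.01 0.05 3.31] t 11.5833 q6 0.78
[-0.6286166  -0.10411321 -1.40086663]
```

{"method": "step_arm", "body": {"commands": "0 0 0.5 0 0 0 1;0 0 0.5 0 0 0 1;0 0 0.3 0 0 0 1;0 0 0.2 0 0 0 1;0 0 0 0 0 0 1"}}

```text
time: 12.0
eef_pos: [0.5013, 0.0266, 0.1048]
orientation: [0.913, 0.409, -0.0, -0.0]
wrist_force: [-0.2, 0.1, -1.3]
gripper_width: 0.0572
grip_force: 64.6
```

{"method": "step_arm", "body": {"commands": "0 0 0.3 0 0 0 1;0 0 0.3 0 0 0 1;0 0 0 0 0 0 1"}}

```text
time: 12.25
eef_pos: [0.5014, 0.0266, 0.0988]
orientation: [0.913, 0.408, -0.0, -0.0]
wrist_force: [-0.2, 1.3, -2.6]
gripper_width: 0.057
grip_force: 64.6
```

{"method": "step_arm", "body": {"commands": "0 0 0.3 0 0 0 1;0 0 0.3 0 0 0 1;0 0 0.3 0 0 0 1;0 0 0 0 0 0 1"}}

```text
time: 12.58
eef_pos: [0.5015, 0.0266, 0.0897]
orientation: [0.913, 0.408, -0.0, -0.0]
wrist_force: [-0.5, 3.7, -3.5]
gripper_width: 0.0569
grip_force: 64.5
```

{"method": "step_arm", "body": {"commands": "0 0 0.2 0 0 0 1;0 0 0.15 0 0 0 1;0 0 0.1 0 0 0 1;0 0 0 0 0 0 1"}}

```text
time: 12.92
eef_pos: [0.5017, 0.0267, 0.0859]
orientation: [0.913, 0.408, 0.0, -0.0]
wrist_force: [-1.3, 4.8, 4.5]
gripper_width: 0.057
grip_force: 65.3
```

Vertical force appeared right at the expected seating height. I'll press 1 mm more, release and rise.

{"method": "step_arm", "body": {"commands": "0 0 0.1 0 0 0 1;0 0 0 0 0 0 1"}}

```text
time: 13.08
eef_pos: [0.5018, 0.0267, 0.085]
orientation: [0.913, 0.408, 0.0, -0.0]
wrist_force: [-2.2, 5.6, 4.9]
gripper_width: 0.0572
grip_force: 65.3
```

{"method": "step_arm", "body": {"commands": "0 0 -0.1 0 0 0 0.6;0 0 0 0 0 0 0;0 0 0 0 0 0 0;0 0 0 0 0 0 0;0 0 0 0 0 0 0;0 0 -1 0 0 0 0;0 0 -2 0 0 0 0;0 0 -3 0 0 0 0;0 0 -3 0 0 0 0;0 0 -3 0 0 0 0;0 0 -2 0 0 0 0;0 0 0 0 0 0 0"}}

```text
time: 14.08
eef_pos: [0.5043, 0.0265, 0.231]
orientation: [0.913, 0.408, 0.004, 0.001]
wrist_force: [0.8, -0.3, -0.4]
gripper_width: 0.0853
grip_force: 0.0
```

```bash
python3 - <<'E'
from h import *
from scipy.optimize import differential_evolution as DE
from scipy.ndimage import map_coordinates as mc
def ring(n,c0,z):
    g=cv2.cvtColor(get_image(n),cv2.COLOR_RGB2GRAY).astype(float);cv2.imwrite(f"pics/{n}_h.png",g)
    A=np.vstack([circ([0,0,z],r)[:-1] for r in(.024,.026,.029)]);B=np.vstack([circ([0,0,z],r)[:-1] for r in(.0315,)]+[circ([0,0,z],r)[:-1] for r in(.021,)])
    def f(v):
        h=[]
        for K in(A,B):
            q=proj(n,K+[v[0],v[1],v[2]-0]);h.append(mc(g,[q[:,1],q[:,0]],order=1).mean())
        return -abs(h[1]-h[0])
    r=DE(f,[(c0[0]-.01,c0[0]+.01),(c0[1]-.01,c0[1]+.01),(-.0001,.0001)],seed=1);return r.x.round(4),r.fun
print(ring("side",(.5015,.0265),.14))
# flask: triangulate stopper and ball
print("stopper",tri((263.2,158.4),(167.4,200.0)).round(4),onz("top",(167.4,200.0),.146).round(4),"ball",tri((263.4,184.3),(177.5,209.3)).round(4))
go([.529,.2765,.147])
E
```

```text
(array([ 5.017e-01,  2.740e-02, -1.000e-04]), np.float64(-29.836320650298845))
stopper [0.5289 0.2778 0.1472] [0.5297 0.278  0.146 ] ball [0.5288 0.2762 0.0539]
tcp [0.5032 0.0264 0.2287] ydir deg -41.79 tool cm [ 20.34 -14.77   8.18] t 14.1333 q6 0.78[ WARN:0@1.355] global loadsave.cpp:1063 imwrite_ Unsupported depth image for selected encoder is fallbacked to CV_8U.
```

{"method": "step_arm", "body": {"commands": "0.9 -0.65 0 0 0 0 0;1.85 -1.35 0 0 0 0 0;1.85 -1.35 0 0 0 0 0;1.85 -1.35 0 0 0 0 0;1.85 -1.35 0 0 0 0 0;1.85 -1.35 0 0 0 0 0;1.85 -1.35 0 0 0 0 0;1.85 -1.35 0 0 0 0 0;1.85 -1.35 0 0 0 0 0;1.85 -1.35 0 0 0 0 0;1.85 -1.35 0 0 0 0 0;0.9 -0.65 0 0 0 0 0;0 0 0 0 0 0 0;0 0 0 0 0 0 0"}}

```text
time: 15.3
eef_pos: [0.5257, 0.2764, 0.2246]
orientation: [0.913, 0.409, -0.001, 0.0]
wrist_force: [-0.4, 0.4, 0.5]
gripper_width: 0.0852
grip_force: 0.0
```

```bash
python3 - <<'E'
from h import *
go([.529,.277,.060]);st=env.state()
R=Ro.from_quat(st["orientation"]).as_matrix();print(R[:,2].round(4))
t=get_image("top")[:,:,::-1].copy();s=get_image("side")[:,:,::-1].copy();cv2.imwrite("pics/side_f.png",s);cv2.imwrite("pics/top_f.png",t)
p=st["eef_pos"];y=.2057
L=[circ([.5015,.027,.14],.03),sq([.5015,.027,.09],.014,y),sq([.5015,.027,.116],.014,y)]
F=[np.array([p+[0,0,.036]-.0425*R[:,1],p+[0,0,.036]+.0425*R[:,1]]),circ([.529,.277,.146],.013)]
r1=np.hstack([tile(t,"top",(291,215),32,300,L),tile(s,"side",(276,205),32,300,L)])
r2=np.hstack([tile(t,"top",(170,195),40,300,F),tile(s,"side",(263,150),40,300,F)])
cv2.imwrite("pics/g6.png",np.vstack([r1,r2]))
E
```

```text
tcp [0.5257 0.2764 0.2246] ydir deg -41.71 tool cm [ 0.3   0.21 16.46] t 15.3 q6 1.21
[-0.0019 -0.0014 -1.    ]
```

View pics/g6.png

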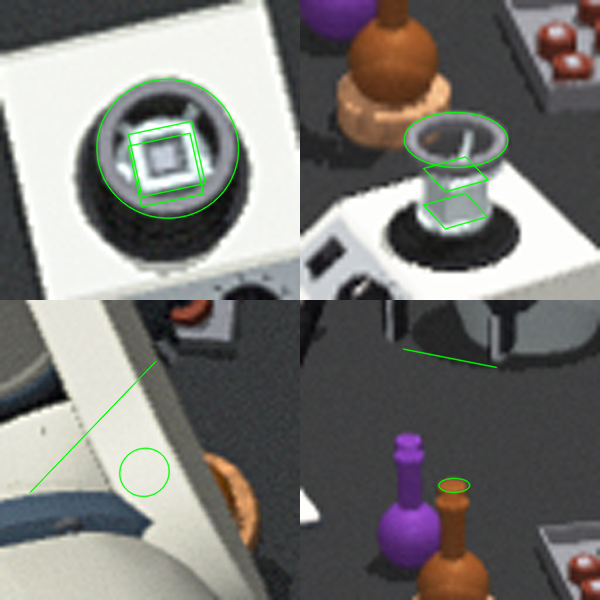

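The cradle is fully home: the ring (168,148) and hub outlines match the model at seat height in both views, and it is square to the post. The flask stopper matches the estimate at (454,485). I'll go down on the neck.

{"method": "step_arm", "body": {"commands": "0.3 0.2 1 0 0 0 0;0 0 2.5 0 0 0 0;0 0 3 0 0 0 0;0 0 3 0 0 0 0;0 0 2.5 0 0 0 0;0 0 2 0 0 0 0;0 0 1.3 0 0 0 0;0 0 1 0 0 0 0;0 0 0.5 0 0 0 0;0 0 0 0 0 0 0;0 0 0 0 0 0 0"}}

```text
time: 16.32
eef_pos: [0.5306, 0.2775, 0.0584]
orientation: [0.913, 0.408, 0.0, -0.0]
wrist_force: [0.5, -0.4, 0.6]
gripper_width: 0.0856
grip_force: 0.0
```

{"method": "step_arm", "body": {"commands": "0 0 0 0 0 0 0.3;0 0 0 0 0 0 0.4;0 0 0 0 0 0 0.5;0 0 0 0 0 0 0.6;0 0 0 0 0 0 0.7;0 0 0 0 0 0 1;0 0 0 0 0 0 1;0 0 0 0 0 0 1;0 0 0 0 0 0 1"}}

```text
time: 17.07
eef_pos: [0.5303, 0.2776, 0.0581]
orientation: [0.913, 0.408, 0.0, -0.0]
wrist_force: [-1.1, 0.3, 4.8]
gripper_width: 0.0241
grip_force: 58.3
```

{"method": "step_arm", "body": {"commands": "0 0 -0.5 0 0 0 1;0 0 -1 0 0 0 1;0 0 -2 0 0 0 1;0 0 -2.5 0 0 0 1;0 0 -2.5 0 0 0 1;0 0 -2.5 0 0 0 1;0 0 -2.5 0 0 0 1;0 0 -2 0 0 0 1;0 0 -1 0 0 0 1;0 0 -0.5 0 0 0 1;0 0 0 0 0 0 1;0 0 0 0 0 0 1"}}

```text
time: 18.07
eef_pos: [0.5295, 0.277, 0.2268]
orientation: [0.913, 0.408, -0.001, 0.0]
wrist_force: [-0.2, 0.2, -2.8]
gripper_width: 0.0238
grip_force: 59.4
```

```bash
python3 - <<'E'
from h import *
d=go([.5015,.027,.228]);st=env.state();print(st["gripper_width"],st["wrist_force"].round(1))
s=get_image("side")
for r in masks_of("flask_neck","side"): print(r["conf"],np.round(r["rect"],1))
b=st["eef_pos"]-[.0012,.0006,0]+[0,0,-.010]
print("expected ball px",proj("side",b))
hsv=cv2.cvtColor(s,cv2.COLOR_RGB2HSV);m=((hsv[...,0]>5)&(hsv[...,0]<15)&(hsv[...,1]>180)).astype(np.uint8)
n,_,S,Ce=cv2.connectedComponentsWithStats(m)
for i in range(1,n):
    if S[i,4]>60: print(S[i],Ce[i].round(1))
# axis of the flask from its pixel rows
cv2.imwrite("pics/side_l.png",s[:,:,::-1])
E
```

```text
tcp [0.5295 0.277  0.2268] ydir deg -41.79 tool cm [-20.51  14.58  -0.1 ] t 18.0667 q6 1.21
0.023832300865117298 [-0.2  0.2 -2.8]
0.76 [251.7 162.3  20.   34.7]
0.7 [262.2 130.6  19.8  42.6]
expected ball px [[263.15069061 138.2059058 ]]
[254 108  19  38 255] [263.  130.1]
[ 133  184   70   46 1481] [170.2 207.3]
[332 187  24  36 433] [344.8 209.4]
[373 276  20  25 248] [382.9 288.1]
```

The flask is lifted (side blob at px (263,130)) with the expected weight. I'll carry it over the cradle.

{"method": "step_arm", "body": {"commands": "-0.5 0.35 0 0 0 0 1;-1 0.7 0 0 0 0 1;-1.7 1.2 0 0 0 0 1;-1.8 1.3 0 0 0 0 1;-1.8 1.3 0 0 0 0 1;-1.8 1.3 0 0 0 0 1;-1.8 1.3 0 0 0 0 1;-1.8 1.3 0 0 0 0 1;-1.8 1.3 0 0 0 0 1;-1.8 1.3 0 0 0 0 1;-1.8 1.3 0 0 0 0 1;-1.4 0.95 0 0 0 0 1;-1 0.7 0 0 0 0 1;-0.5 0.35 0 0 0 0 1;0 0 0 0 0 0 1;0 0 0 0 0 0 1"}}

```text
time: 19.5
eef_pos: [0.5027, 0.0269, 0.2277]
orientation: [0.913, 0.408, 0.0, -0.0]
wrist_force: [0.8, 0.8, -1.2]
gripper_width: 0.0241
grip_force: 59.4
```

```bash
python3 - <<'E'
from h import *
go([.5018,.027,.173]);print(env.state()["wrist_force"].round(1))
s=get_image("side");hsv=cv2.cvtColor(s,cv2.COLOR_RGB2HSV);m=((hsv[...,0]>5)&(hsv[...,0]<15)&(hsv[...,1]>180)).astype(np.uint8)
n,_,S,Ce=cv2.connectedComponentsWithStats(m)
for i in range(1,n):
    if S[i,4]>60 and S[i,0]>220 and S[i,0]<320: print(S[i],Ce[i].round(1));x,y,w,h,_a=S[i];print([(r,np.flatnonzero(m[r,x:x+w]).mean().round(1)+x,m[r,x:x+w].sum()) for r in range(y,y+h,3)])
p=env.state()["eef_pos"];b=p-[.0007,.0003,.010]
print("ball",proj("side",b),"top/bottom vertical axis",proj("side",b+[0,0,.098]),proj("side",b-[0,0,.032]),"seat",proj("side",[.5015,.027,.163]))
E
```

```text
tcp [0.5027 0.0269 0.2277] ydir deg -41.83 tool cm [-0.05 -0.07  5.47] t 19.5 q6 0.78
[ 0.8  0.8 -1.2]
[272 142   8  22 101] [275.9 150.8]
[(142, np.float64(274.0), np.uint64(1)), (145, np.float64(276.0), np.uint64(7)), (148, np.float64(276.0), np.uint64(7)), (151, np.float64(276.0), np.uint64(7)), (154, np.float64(274.0), np.uint64(1)), (157, np.float64(276.0), np.uint64(4)), (160, np.float64(275.0), np.uint64(2)), (163, np.float64(275.7), np.uint64(3))]
[266 165  23  24 258] [277.5 175.3]
[(165, np.float64(276.0), np.uint64(5)), (168, np.float64(276.6), np.uint64(11)), (171, np.float64(277.0), np.uint64(14)), (174, np.float64(277.1), np.uint64(18)), (177, np.float64(277.9), np.uint64(18)), (180, np.float64(277.1), np.uint64(19)), (183, np.float64(282.2), np.uint64(4)), (186, np.float64(281.0), np.uint64(2))]
ball [[277.1098355  176.99575191]] top/bottom vertical axis [[277.42414219 142.66925385]] [[277.01323045 187.54631704]] seat [[276.75173377 194.89737717]]
```

The flask hangs upright with its ball where I expected. I'll lower it onto the ring.

{"method": "step_arm", "body": {"commands": "-0.05 -0.07 1 0 0 0 1;0 0 1.5 0 0 0 1;0 0 1 0 0 0 1;0 0 0.6 0 0 0 1;0 0 0.4 0 0 0 1;0 0 0 0 0 0 1;0 0 0 0 0 0 1"}}

```text
time: 20.13
eef_pos: [0.5019, 0.0271, 0.1828]
orientation: [0.913, 0.409, -0.0, -0.0]
wrist_force: [-0.2, 0.9, -2.5]
gripper_width: 0.0238
grip_force: 59.4
```

{"method": "step_arm", "body": {"commands": "0 0 0.2 0 0 0 1;0 0 0.2 0 0 0 1;0 0 0.2 0 0 0 1;0 0 0.1 0 0 0 1;0 0 0.1 0 0 0 1;0 0 0 0 0 0 1"}}

```text
time: 20.63
eef_pos: [0.5018, 0.0269, 0.1747]
orientation: [0.913, 0.408, -0.0, -0.0]
wrist_force: [1.0, 0.3, -1.0]
gripper_width: 0.0243
grip_force: 59.3
```

{"method": "step_arm", "body": {"commands": "0 0 0.1 0 0 0 1;0 0 0.1 0 0 0 1;0 0 0.1 0 0 0 1;0 0 0 0 0 0 1;0 0 0 0 0 0 1"}}

```text
time: 21.05
eef_pos: [0.5022, 0.027, 0.1721]
orientation: [0.913, 0.408, 0.0, 0.0]
wrist_force: [0.2, -0.0, 3.2]
gripper_width: 0.024
grip_force: 58.8
```

{"method": "step_arm", "body": {"commands": "0 0 0.1 0 0 0 1;0 0 0.1 0 0 0 1;0 0 0.1 0 0 0 1;0 0 0 0 0 0 1;0 0 0 0 0 0 1"}}

```text
time: 21.47
eef_pos: [0.5021, 0.027, 0.1689]
orientation: [0.913, 0.408, 0.0, 0.0]
wrist_force: [0.6, 0.8, 5.0]
gripper_width: 0.024
grip_force: 58.5
```

{"method": "step_arm", "body": {"commands": "0 0 0.1 0 0 0 1;0 0 0.1 0 0 0 1;0 0 0.1 0 0 0 1;0 0 0.1 0 0 0 1;0 0 0 0 0 0 1;0 0 0 0 0 0 1"}}

```text
time: 21.97
eef_pos: [0.5024, 0.027, 0.1652]
orientation: [0.913, 0.408, 0.001, 0.0]
wrist_force: [0.4, 0.4, 7.5]
gripper_width: 0.0242
grip_force: 58.2
```

```bash
python3 - <<'E'
from h import *
f=[]
for i in range(4):
    s=get_image("side");f.append(env.state()["wrist_force"])
print(np.mean(f,0).round(2),env.state()["eef_pos"].round(4))
# ring vertical shift vs unpressed picture (flask-free side_f): rows of grey ring's left rim
a=cv2.cvtColor(cv2.imread("pics/side_f.png"),cv2.COLOR_BGR2GRAY);b=cv2.cvtColor(s,cv2.COLOR_RGB2GRAY)
for x0,y0,w,h in((263,198,10,26),(262,190,9,24),(287,186,9,26)):
    r=cv2.matchTemplate(b[y0-6:y0+h+10,x0-2:x0+w+2],a[y0:y0+h,x0:x0+w],cv2.TM_CCOEFF_NORMED);_,v,_,l=cv2.minMaxLoc(r);print("shift px",l[0]-2,l[1]-6,round(v,2))
print("7mm =",(proj("side",[.5015,.027,.083])-proj("side",[.5015,.027,.09])).round(2))
E
```

```text
[0.56 0.47 7.81] [0.5024 0.0271 0.1653]
shift px 0 0 0.81
shift px -1 0 0.64
shift px 0 0 0.97
7mm = [[-0.02  2.08]]
```

{"method": "step_arm", "body": {"commands": "0 0 0.1 0 0 0 1;0 0 0 0 0 0 1;0 0 0 0 0 0 1;0 0 0 0 0 0 1"}}

```text
time: 22.5
eef_pos: [0.5025, 0.0271, 0.1644]
orientation: [0.913, 0.408, 0.001, 0.0]
wrist_force: [0.4, 0.2, 8.2]
gripper_width: 0.0234
grip_force: 58.1
```

```bash
python3 - <<'E'
from h import *
f=[]
for i in range(4):
    s=get_image("side");f.append(env.state()["wrist_force"])
print(np.mean(f,0).round(2),env.state()["eef_pos"].round(4))
a=cv2.cvtColor(cv2.imread("pics/side_f.png"),cv2.COLOR_BGR2GRAY).astype(int);b=cv2.cvtColor(s,cv2.COLOR_RGB2GRAY).astype(int)
print(proj("side",[[.5015,.027,.14],[.5015,.027,.09]]).round(0))
for c in(268,272,276,280,284):print(c,"\n",a[196:232:1,c].tolist(),"\n",b[196:232:1,c].tolist())
E
```

```text
[0.32 0.57 8.18] [0.5025 0.0271 0.1644]
[[277. 202.]
 [277. 217.]]
268 
 [181, 190, 140, 151, 167, 161, 159, 166, 165, 138, 92, 71, 67, 64, 65, 243, 253, 253, 253, 228, 98, 76, 69, 44, 39, 34, 30, 31, 38, 38, 28, 31, 43, 204, 251, 253] 
 [93, 90, 77, 72, 67, 67, 62, 58, 58, 56, 69, 94, 99, 83, 73, 174, 249, 253, 253, 233, 111, 25, 23, 51, 51, 33, 27, 25, 26, 26, 23, 34, 34, 130, 187, 249]
272 
 [173, 156, 149, 110, 83, 92, 93, 72, 62, 63, 144, 147, 100, 82, 142, 149, 136, 136, 136, 136, 134, 138, 156, 185, 198, 174, 98, 36, 28, 29, 19, 28, 30, 44, 77, 245] 
 [104, 94, 88, 86, 76, 70, 66, 60, 63, 59, 57, 52, 49, 90, 99, 88, 84, 122, 136, 137, 138, 140, 134, 137, 149, 183, 197, 182, 101, 27, 27, 26, 34, 34, 63, 179]
276 
 [84, 148, 120, 87, 80, 68, 64, 62, 62, 64, 124, 161, 120, 85, 84, 163, 243, 212, 153, 159, 162, 162, 167, 162, 188, 238, 195, 75, 26, 23, 24, 31, 36, 48, 36, 244] 
 [108, 113, 107, 97, 89, 81, 71, 65, 63, 59, 59, 56, 61, 71, 96, 92, 86, 92, 141, 168, 158, 153, 158, 157, 160, 159, 160, 178, 157, 79, 21, 25, 30, 32, 30, 168]
280 
 [63, 146, 134, 88, 87, 142, 151, 144, 122, 94, 110, 148, 113, 83, 133, 211, 187, 153, 155, 155, 156, 162, 165, 170, 193, 180, 119, 51, 30, 29, 34, 39, 34, 44, 143, 247] 
 [102, 100, 94, 90, 88, 79, 71, 69, 68, 62, 63, 65, 76, 94, 101, 90, 83, 139, 159, 157, 156, 156, 159, 159, 159, 160, 186, 183, 112, 41, 27, 26, 33, 33, 91, 245]
284 
 [66, 64, 123, 158, 124, 80, 69, 63, 94, 149, 153, 115, 84, 110, 157, 211, 249, 253, 253, 207, 162, 174, 148, 97, 58, 39, 35, 30, 36, 39, 44, 36, 37, 141, 247, 253] 
 [93, 89, 87, 79, 78, 76, 74, 60, 58, 56, 64, 92, 100, 93, 80, 81, 149, 189, 249, 207, 71, 48, 59, 153, 152, 102, 52, 37, 42, 40, 37, 36, 37, 144, 248, 254]
```

The disc edge has moved down 2 px or slightly more (about 7–8 mm), and the force rise agrees with the spring rate. Handing in.

```bash
python3 -c "
from station import ticket
print(ticket.finish_job())"
```

```text
the job is handed in; nothing more can be done
None
```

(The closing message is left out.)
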